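# Put away the washed-up odds and ends by the sink

## Robot

A 6-joint arm with a two-finger parallel gripper is mounted at the origin on the work surface. World frame = base frame: x ahead of the robot, y to its left, z up, the work surface at z = 0. Lengths are in m, angles in degrees, forces in N, time in s.
With the tool pointing down it reaches from about 0.35 to 0.975 m from the base axis. Payload 17.4 kg.
Tool frame: the origin (TCP) lies at the very end of the fingers, on their centre line; the grasp point (between the pads) lies 19 mm behind it; y points along the fingers, x is the direction in which the jaws open and shut, and the axes are right-handed (so a half turn about y gives the same grasp; the last joint's range is limited). The gripper opens to 85 mm and grips with 20 to 120 N. Pads are 22 mm wide; open, the fingers measure 114 mm over their backs; the gripper's body (76 mm by 85 mm) begins 54 mm behind the grasp point. The pads swing forward as they close: fully open they stand 13 mm farther back than shut.
Start: joints at [-68.056, 6.646, 82.598, -0, 90.757, -2.166], TCP at [0.276, -0.616, 0.231] pointing down, gripper open.
Joint ranges: [-162.19, 162.19], [-47.58, 125.68], [4.15, 143.07], [-65.23, 245.23], [0.69, 171.88], [-170.13, 170.13]. Speed limits (degrees/s): [108.29, 108.29, 127.2, 180, 180, 180].

## Interface

Orientations are given as [roll, pitch, yaw] about the fixed x, y, z axes, in that order (R = Rz(yaw) Ry(pitch) Rx(roll)).
In Python, from rig import manip, snapshot gives the robot as it stands.
- The arm moves only by the tool drive_tool, never from a script. Its argument "targets" is a list of rows, each a list of 7 numbers: the shift along the tool's x, y, z in m, then the turn, a rotation vector about the tool's x, y, z in degrees, then the finger opening in m, from 0 to 0.0854. A call has 1 to 8 rows; each row is the pose to reach, as a shift and turn from the pose commanded when the call began, along the tool's axes at that moment; what a row does not reach only later rows make up. A row lasts 1/12 s, in which the tool goes at most 41.7 mm and 7.16 degrees, less where a joint would pass 70% of its speed; a pose out of reach is approached as far as the arm can. A call with a gripper value outside its range is refused whole. The fingers move at their own pace and stop on an object; the grip force is fixed at half the most. Time passes only in rows, so rows that repeat a pose let the fingers close. It gives the time, the measured TCP pose, the force and the opening at its end, in the units of the state.
- manip.get_obs(): the state, without advancing time (a new reading comes with each control period).
- snapshot(name): name is "scene" or "side" or "wrist"; returns a dict with "pixels" (384x512x3 uint8, red, green, blue), "intrinsics" (3x3 intrinsics, pixels), "k1" (the pictures are not rectified: a ray, as slopes to the right and down, at radius r is drawn at 1 + k1 r^2 times it, then the intrinsics apply), "R" (3x3) and "t" (3): a world point X has camera coordinates R X + t. Camera axes: x right, y down, z forward; pixel columns grow to the right and rows downward; lengths in m; the calibration is good to about 2 mm. A picture is of the moment at which its call begins. There is no depth.
- manip.finish_job(): hands the job in, once; it reports no verdict.
The state is a dict: "time_s": time; "joint_positions": joint angles; "joint_velocities": joint speeds; "tau": joint torques, N m; "tcp_pos": TCP position; "ee_rot": TCP orientation; "contact_force": force on the tool from outside, world axes, zero at the start; "wrist_torque": the same for the moment, N m; "finger_gap": finger opening in m.
Only numpy, scipy, OpenCV 4.12 (cv2) and the standard library are available. Lean on these libraries where they do the work, as an engineer would, in place of code of your own. Each camera call takes 0.05 s, during which the arm holds its last target.

## Task

Tidy the kitchen worktop: stand the two spice jars upright in the oblong metal tray, stand the two small white cups upright side by side in the round wooden tray, and lay the bar of soap flat and lengthwise in the dark soap dish, each resting fully inside its rim. Set everything down gently, without dropping or knocking it over, let go of it all, and leave the pepper mill and the mug where they stand.

Things in the scene. Friction and masses are not known exactly. Their poses are not given: they have to be found in the camera images.
- jar1_mid (a point): Small spice jar, one of two alike: amber glass cylinder 46 mm in diameter, 85 mm tall with its dark metal cap, standing upright, about 140 g. The point is its centre, half-way up (42.5 mm above its foot); z up along the jar.
- jar2_mid (a point): Small spice jar, one of two alike: amber glass cylinder 46 mm in diameter, 85 mm tall with its dark metal cap, standing upright, about 140 g. The point is its centre, half-way up (42.5 mm above its foot); z up along the jar.
- cup1_mid (a point): Small white handleless espresso cup, one of two alike: open at the top, 56 mm in diameter at the rim, tapering to 45 mm at the foot, 58 mm tall, wall 4 mm, standing upright, about 110 g. The point is on its axis half-way up (29 mm above its foot); z up.
- cup2_mid (a point): Small white handleless espresso cup, one of two alike: open at the top, 56 mm in diameter at the rim, tapering to 45 mm at the foot, 58 mm tall, wall 4 mm, standing upright, about 110 g. The point is on its axis half-way up (29 mm above its foot); z up.
- soap_mid (a point): Bar of cream-coloured hard soap, a rounded block 85 x 50 x 32 mm lying flat, about 130 g. The point is its centre (16 mm above its underside); x along its 85 mm length, y across its 50 mm width, z up.
- jar_tray: Oblong aluminium spice tray, fixed to the worktop: 180 x 90 mm outside, 168 x 78 mm inside, walls 6 mm thick and 22 mm high, its inner floor 6 mm above the worktop. Origin at the centre of its underside, at worktop height; x along its length, y across, z up. Both jars fit side by side along its length.
- cup_tray: Round wooden cup tray, fixed to the worktop: 170 mm in diameter outside, 162 mm inside the thin rim; rim top 12 mm and inner floor 6 mm above the worktop. Origin at the centre of its underside, at worktop height; z up. Both cups fit side by side.
- soap_dish: Small oblong dark wood soap dish, fixed to the worktop: 130 x 90 mm outside, 118 x 78 mm inside; floor 8 mm and rim top 13 mm above the worktop. Origin at the centre of its underside, at worktop height; x along its length, y across, z up.
- mill_mid (a point): Bystander: dark wooden pepper mill standing among the things, 126 mm tall, 48 mm in diameter, loose. The point is on its axis 63 mm above its foot. Must stay where it stands.
- mug_mid (a point): Bystander: blue-glazed mug standing beyond the things, 85 mm tall, 76 mm in diameter, with a handle sticking out about 35 mm at one side (its own +y), loose. The point is on its axis 42.5 mm above its foot. Must stay where it stands.

How it is judged (in metres and radians):
At the end, for the whole second after the job is handed in: Jars upright on the oblong tray's floor (within 63 mm along, 18 mm across of its centre), cups upright on the round tray's (within 60 mm), soap flat in its dish (19 mm along, 16 mm across, 0.4 rad); heights within 6 mm, tilts under 0.12 rad, all at rest (x of jar1_mid in the frame of jar_tray between -0.063 and 0.063 m and y of jar1_mid in the frame of jar_tray between -0.018 and 0.018 m and z of jar1_mid in the frame of jar_tray between 0.0425 and 0.0545 m and angle between each of jar1_mid, jar2_mid, cup1_mid, cup2_mid's own z axis and vertical below 0.12 rad and linear speed of each of jar1, jar2, cup1, cup2, soap below 0.02 m/s and x of jar2_mid in the frame of jar_tray between -0.063 and 0.063 m and y of jar2_mid in the frame of jar_tray between -0.018 and 0.018 m and z of jar2_mid in the frame of jar_tray between 0.0425 and 0.0545 m and horizontal distance between each of cup1_mid, cup2_mid and cup_tray below 0.06 m and z of cup1_mid in the frame of cup_tray between 0.029 and 0.041 m and z of cup2_mid in the frame of cup_tray between 0.029 and 0.041 m and x of soap_mid in the frame of soap_dish between -0.019 and 0.019 m and y of soap_mid in the frame of soap_dish between -0.016 and 0.016 m and z of soap_mid in the frame of soap_dish between 0.018 and 0.03 m and angle between the x axis of soap_mid and the x axis of soap_dish, either way round below 0.4 rad); the robot touches nothing.
It fails at once if the pepper mill is moved by more than 30 mm (distance of mill_mid from where it was at the start of the episode above 0.03 m).
It fails at once if the mug is moved by more than 30 mm (distance of mug_mid from where it was at the start of the episode above 0.03 m).
It fails at once if a jar, a cup or the soap is dropped: it comes down to the worktop or tray at more than 0.75 m/s ((height (world z) of jar1_mid below 0.062 m and linear speed of jar1 above 0.75 m/s) or (height (world z) of jar2_mid below 0.062 m and linear speed of jar2 above 0.75 m/s) or (height (world z) of cup1_mid below 0.048 m and linear speed of cup1 above 0.75 m/s) or (height (world z) of cup2_mid below 0.048 m and linear speed of cup2 above 0.75 m/s) or (height (world z) of soap_mid below 0.038 m and linear speed of soap above 0.75 m/s)).
It fails at once if a jar or a cup is knocked over (angle between any of jar1_mid, jar2_mid, cup1_mid, cup2_mid's own z axis and vertical above 0.8 rad).
It also fails if it takes over 131 s, if anything falls off the work surface, if the arm or the gripper's body presses on something with over 40 N, if the wrist force passes 120 N, or if a joint passes its speed limit or range.

## Working session

There is one attempt and no reset: what is moved stays moved. The work goes in short steps, Python scripts to look and compute and a tool call to move; the robot and the scene stay as the last step left them, time stands still between calls to the robot, and variables do not carry over. Pictures are saved under pics/ and viewed, and the job is handed in when it is done.

Besides the shell and the picture viewer there is one more tool, called after "Request:" as a command line: name --pt "numbers of a row" for each row, then --argument value for the rest. drive_tool: Moves the arm, as the interface text tells. Its arguments: {"type":"object","properties":{"targets":{"type":"array"}},"required":["targets"]}

```bash
ls; mkdir -p pics
python3 - <<'E'
from rig import manip, snapshot
import cv2,numpy as np
print(manip.get_obs())
for n in ("scene","side","wrist"):
    s=snapshot(n); cv2.imwrite(f"pics/{n}0.png",s["pixels"][:,:,::-1]); print(n,s["intrinsics"],s["k1"],s["R"],s["t"])
E
```

```text
pics
{'time_s': 0.0, 'joint_positions': array([-6.80568046e+01,  6.67389960e+00,  8.26380719e+01,  3.86899408e-05,
        9.07567820e+01, -2.16481734e+00]), 'joint_velocities': array([ 0.02882318,  0.07407235,  0.04383937, -0.00982516, -0.03301741,
        0.01038156]), 'tau': array([ 2.91898054e-03, -7.31978059e+01, -6.32493925e+01,  1.62253973e-04,
        6.27431378e-03, -2.92402740e-05]), 'tcp_pos': array([ 0.27563407, -0.61593098,  0.23053962]), 'ee_rot': array([-8.99973642e+01,  6.87029756e-02, -6.58919852e+01]), 'contact_force': array([ 1.18502644, -0.08874594,  0.07800716]), 'wrist_torque': array([ 0.02378206,  0.05195661, -0.01741213]), 'finger_gap': 0.0852958069134669}
scene [[440.35312344   0.         259.90100947]
 [  0.         440.35312344 189.64290739]
 [  0.           0.           1.        ]] -0.04581554633327328 [[-0.60970497  0.79260148 -0.00653815]
 [ 0.64208334  0.48904949 -0.59038934]
 [-0.46474598 -0.36416135 -0.80709211]] [ 0.36709223 -0.36029383  1.43864661]
side [[431.50329664   0.         255.08168675]
 [  0.         431.50329664 189.29851153]
 [  0.           0.           1.        ]] 0.025861571092363336 [[-0.74765072 -0.66407711  0.00447214]
 [-0.40430176  0.4498198  -0.79636815]
 [ 0.5268382  -0.59721331 -0.60479564]] [0.44470216 0.30241146 1.07316348]
wrist [[326.22061441   0.         250.62020201]
 [  0.         326.22061441 191.01846577]
 [  0.           0.           1.        ]] -0.07522624786227995 [[ 4.09400751e-01 -9.12354658e-01 -6.06398853e-05]
 [-8.80858108e-01 -3.95284620e-01  2.60459332e-01]
 [-2.37655254e-01 -1.06578831e-01 -9.65484818e-01]] [-0.67615961 -0.03318276  0.37676772]
```

View pics/scene0.png

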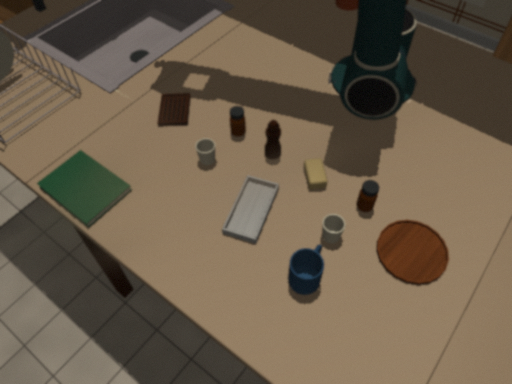

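View pics/side0.png

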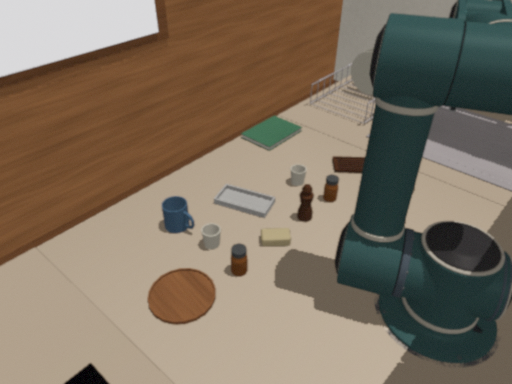

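View pics/wrist0.png

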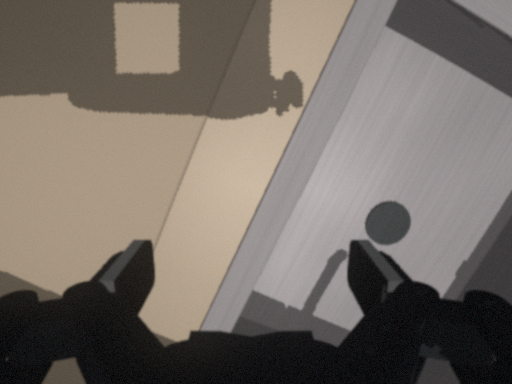

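Run:
```python
import cv2
a=cv2.imread("pics/scene0.png")[80:310,30:470]; cv2.imwrite("pics/sceneA.png",cv2.resize(a,None,fx=1.8,fy=1.8,interpolation=cv2.INTER_CUBIC))
a=cv2.imread("pics/side0.png")[100:330,130:400]; cv2.imwrite("pics/sideA.png",cv2.resize(a,None,fx=2.5,fy=2.5,interpolation=cv2.INTER_CUBIC))
```

```text
(no output)
```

View pics/sceneA.png

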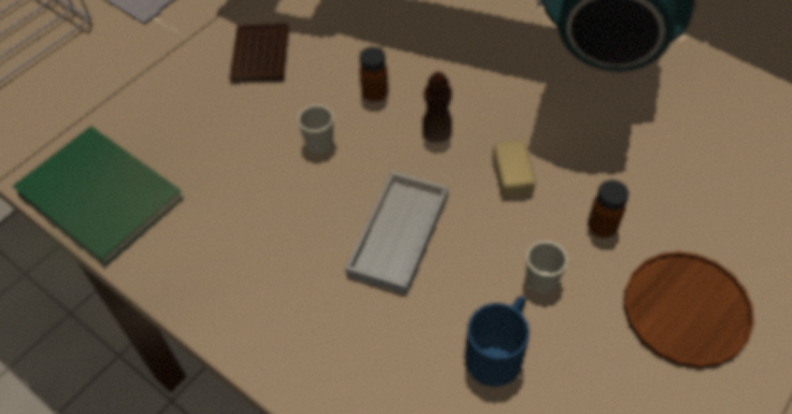

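View pics/sideA.png

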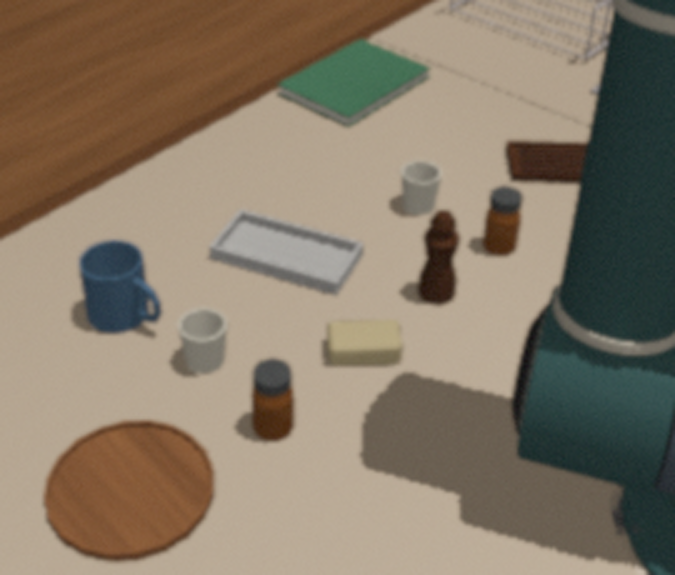

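```bash
cat > h.py <<'E'
import cv2,numpy as np
from scipy.optimize import least_squares
from scipy.spatial import ConvexHull
def proj(s,X):
    c=np.asarray(X)@s["R"].T+s["t"]; u=c[:,:2]/c[:,2:]; r2=(u**2).sum(1,keepdims=True)
    u=u*(1+s["k1"]*r2); K=s["intrinsics"]; return u*[K[0,0],K[1,1]]+[K[0,2],K[1,2]]
def back(s,uv,z):
    K=s["intrinsics"]; d=(np.array(uv,float)-[K[0,2],K[1,2]])/[K[0,0],K[1,1]]; u=d.copy()
    for _ in range(20): u=d/(1+s["k1"]*(u**2).sum())
    ray=s["R"].T@np.array([u[0],u[1],1]); o=-s["R"].T@s["t"]; return o+ray*(z-o[2])/ray[2]
def ring(r,z,n=40):
    a=np.linspace(0,2*np.pi,n,endpoint=False); return np.c_[r*np.cos(a),r*np.sin(a),0*a+z]
def box(l,w,zs):
    return np.array([[sx*l/2,sy*w/2,z] for sx in(-1,1) for sy in(-1,1) for z in zs])
MOD=dict(jar=np.r_[ring(.023,0),ring(.023,.085)],cup=np.r_[ring(.0225,0),ring(.028,.058)],
 soap=np.r_[box(.081,.046,(0,.032)),box(.085,.046,(.004,.028)),box(.081,.05,(.004,.028))],jar_tray=box(.18,.09,(0,.022)),cup_tray=np.r_[ring(.085,0),ring(.085,.012)],
 soap_dish=box(.13,.09,(0,.013)),mill=np.r_[ring(.024,0),ring(.012,.126)],mug=np.r_[ring(.038,0),ring(.038,.085)])
def hull(s,kind,p,z0=0):
    M=MOD[kind]; c,sn=np.cos(p[2]),np.sin(p[2]); X=M@np.array([[c,sn,0],[-sn,c,0],[0,0,1]])+[p[0],p[1],z0]
    return cv2.convexHull(proj(s,X).astype(np.float32))
def mom(m):
    A=m['m00']; return np.array([m['m10']/A,m['m01']/A]),np.array([m['mu20'],m['mu11'],m['mu02']])/A
def grab(img,b):
    m=np.zeros(img.shape[:2],np.uint8); x0,y0,x1,y1=b
    pad=12; X0,Y0,X1,Y1=max(0,x0-pad),max(0,y0-pad),min(512,x1+pad),min(384,y1+pad)
    sub=np.ascontiguousarray(img[Y0:Y1,X0:X1]); m=np.zeros(sub.shape[:2],np.uint8)
    cv2.grabCut(sub,m,(x0-X0,y0-Y0,x1-x0,y1-y0),np.zeros((1,65)),np.zeros((1,65)),5,cv2.GC_INIT_WITH_RECT)
    k=((m==1)|(m==3)).astype(np.uint8); n,l,st,_=cv2.connectedComponentsWithStats(k); k=(l==1+st[1:,4].argmax()).astype(np.uint8)
    full=np.zeros(img.shape[:2],np.uint8); full[Y0:Y1,X0:X1]=k
    c=max(cv2.findContours(full,cv2.RETR_EXTERNAL,cv2.CHAIN_APPROX_NONE)[0],key=len); out=np.zeros_like(full); cv2.drawContours(out,[c],-1,1,-1); return out
def fit(obs,kind,p0,yaw,z0=0):
    # obs: list of (s,mask)
    ms=[(s,mom(cv2.moments(m,True))) for s,m in obs]
    def f(p):
        q=p if yaw else np.r_[p,0]; r=[]
        for s,(c,mu) in ms:
            c2,mu2=mom(cv2.moments(hull(s,kind,q,z0))); r+=list(c2-c)
            if yaw: r+=list((mu2-mu)/np.sqrt(mu[0]+mu[2])/2)
        return np.array(r)
    best=None
    for y in (np.radians([-80,-50,-20,10,40,70]) if yaw else [0]):
        o=least_squares(f,np.r_[p0,y] if yaw else p0,x_scale=[.01,.01,.2][:3 if yaw else 2],loss='soft_l1',diff_step=1e-4)
        if best is None or o.cost<best.cost: best=o
    return best.x,f(best.x)
E
cat > m0.py <<'E'
from h import *
from rig import snapshot
S={n:snapshot(n) for n in("scene","side")}
np.save("pics/S0.npy",S,allow_pickle=True)
sc=lambda *b:[int(round(v/1.8+(30,80)[i%2])) for i,v in enumerate(b)]
sd=lambda *b:[int(round(v/2.5+(130,100)[i%2])) for i,v in enumerate(b)]
B={"jar1":("jar",sc(354,42,393,108),sd(480,183,526,258)),
"jar2":("jar",sc(583,177,633,242),sd(247,356,298,443)),
"cup1":("cup",sc(294,100,340,160),sd(396,158,446,220)),
"cup2":("cup",sc(520,236,572,298),sd(175,305,232,376)),
"soap":("soap",sc(488,135,540,203),sd(320,314,408,370)),
"jar_tray":("jar_tray",sc(342,170,454,297),sd(205,208,368,294)),
"cup_tray":("cup_tray",sc(618,246,760,372),sd(40,415,220,562)),
"soap_dish":("soap_dish",sc(225,17,295,87),None),
"mill":("mill",sc(416,66,460,148),sd(412,205,464,306)),
"mug":("mug",sc(460,300,532,390),sd(74,236,150,336))}
V={n:cv2.cvtColor(S[n]["pixels"],cv2.COLOR_RGB2BGR) for n in S}
D={n:cv2.resize(V[n],None,fx=2,fy=2,interpolation=cv2.INTER_CUBIC) for n in V}
for k,(kind,*bs) in B.items():
    obs=[]
    for n,b in zip(("scene","side"),bs):
        if b is None: continue
        obs.append((S[n],grab(V[n],b)))
    p0=back(S["scene"],[(bs[0][0]+bs[0][2])/2,(bs[0][1]+bs[0][3])/2],.03)[:2]
    yaw=kind in("soap","jar_tray","soap_dish")
    p,r=fit(obs,kind,p0,yaw)
    print(k,p[:2].round(4),np.degrees(p[2:]).round(1),r.round(1))
    for n,(s,m) in zip(("scene","side"),obs):
        c=cv2.findContours(cv2.resize(m,None,fx=2,fy=2,interpolation=0),cv2.RETR_EXTERNAL,cv2.CHAIN_APPROX_NONE)[0]
        cv2.drawContours(D[n],c,-1,(0,0,255),1)
        cv2.polylines(D[n],[np.int32(hull(s,kind,p if yaw else np.r_[p,0])*2+.5)],True,(0,255,0),1)
cv2.imwrite("pics/fs.png",D["scene"][160:640,150:940]);cv2.imwrite("pics/fd.png",D["side"][200:680,240:860])
E
python3 m0.py
```

```text
jar1 [ 0.4474 -0.2011] [] [ 0.  -0.3 -0.3  0. ]
jar2 [0.4521 0.2275] [] [-0.2  0.  -0.   0.2]
cup1 [ 0.5855 -0.198 ] [] [ 0.4 -1.6 -1.3 -1.2]
cup2 [0.573  0.2049] [] [ 0.3  2.1  3.1 -0.2]
soap [0.4535 0.0737] [44.3] [-0.1 -0.1 -0.2  0.1 -0.3 -0.1  0.1 -0.3  0.1  0. ]
jar_tray [0.6432 0.0042] [-162.] [ 0.2 -1.2  0.3 -0.1  0.3 -1.2 -0.6  0.5  0.1  0.2]
cup_tray [0.5025 0.387 ] [] [-0.2 -0.  -0.1  0.2]
soap_dish [ 0.496  -0.4151] [41.] [-0.  -0.  -0.  -0.   0.1]
mill [ 0.4522 -0.0716] [] [-0.3  0.3  0.2  0.5]
mug [0.7191 0.2206] [] [ 0.2  0.5  0.7 -0.3]
```

View pics/fs.png

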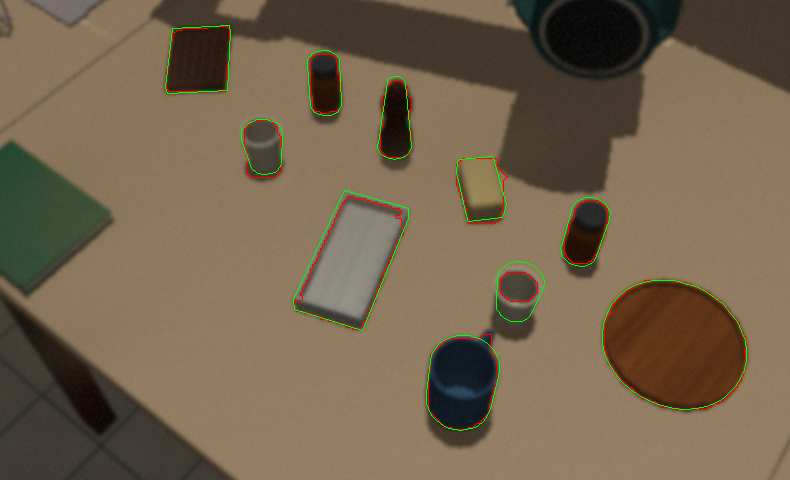

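View pics/fd.png

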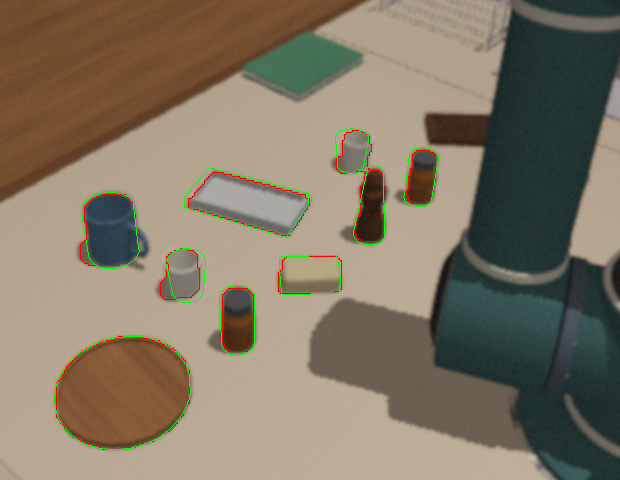

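```bash
cat > m1.py <<'E'
from h import *
S=np.load("pics/S0.npy",allow_pickle=True).item()
exec(open("m0.py").read().split("V=")[0].split("np.save")[1].split("\n",1)[1])
V={n:cv2.cvtColor(S[n]["pixels"],cv2.COLOR_RGB2BGR) for n in S}
D={n:cv2.resize(V[n],None,fx=2,fy=2,interpolation=cv2.INTER_CUBIC) for n in V}
for k in("cup1","cup2","jar_tray"):
    kind,*bs=B[k]; obs=[]
    for n,b in zip(S,bs):
        sat=cv2.cvtColor(cv2.GaussianBlur(V[n],(3,3),0),cv2.COLOR_BGR2HSV)[...,1]; sub=sat[b[1]-3:b[3]+3,b[0]-3:b[2]+3]
        th,mm=cv2.threshold(sub,0,1,cv2.THRESH_BINARY_INV|cv2.THRESH_OTSU); full=np.zeros_like(sat); full[b[1]-3:b[3]+3,b[0]-3:b[2]+3]=mm
        c=max(cv2.findContours(full,cv2.RETR_EXTERNAL,cv2.CHAIN_APPROX_NONE)[0],key=len); full[:]=0; cv2.drawContours(full,[cv2.convexHull(c)],-1,1,-1); obs.append((S[n],full)); print(th)
    p0=back(S["scene"],[(bs[0][0]+bs[0][2])/2,(bs[0][1]+bs[0][3])/2],.03)[:2]
    yaw=kind=="jar_tray"
    p,r=fit(obs,kind,p0,yaw); print(k,p[:2].round(4),np.degrees(p[2:]).round(1),r.round(1))
    for n,(s,m) in zip(S,obs):
        c=cv2.findContours(cv2.resize(m,None,fx=2,fy=2,interpolation=0),cv2.RETR_EXTERNAL,cv2.CHAIN_APPROX_NONE)[0]
        cv2.drawContours(D[n],c,-1,(0,0,255),1)
        cv2.polylines(D[n],[np.int32(hull(s,kind,p if yaw else np.r_[p,0])*2+.5)],True,(0,255,0),1)
a=D["scene"][260:520,370:720];b=D["side"][300:560,400:670]
cv2.imwrite("pics/f2.png",np.hstack([a,b]))
E
python3 m1.py
```

```text
70.0
88.0
cup1 [ 0.5813 -0.2046] [] [ 0.1  0.4  0.4 -0.2]
68.0
40.0
cup2 [0.5812 0.205 ] [] [-0.4  0.4  0.3  0.9]
56.0
30.0
jar_tray [0.6418 0.0008] [-162.1] [-0.2  0.   0.1 -0.   0.1  0.   0.4  0.2  0.   0. ]
```

View pics/f2.png

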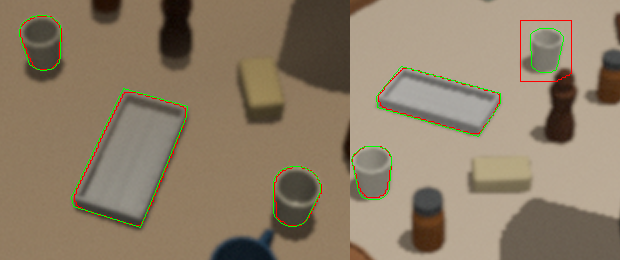

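```bash
cat > go.py <<'E'
import sys
from rig import manip
from scipy.spatial.transform import Rotation as R
import numpy as np
o=manip.get_obs(); Rm=R.from_euler('xyz',o['ee_rot'],degrees=True)
x,y,z,yaw=map(float,sys.argv[1:5]); T=R.from_euler('xyz',[-90,0,yaw],degrees=True)
d=Rm.inv().apply(np.array([x,y,z])-o['tcp_pos']); t=(Rm.inv()*T).as_rotvec(degrees=True)
print('t',o['time_s'],'pos',o['tcp_pos'].round(4),'yaw',o['ee_rot'].round(1),'F',o['contact_force'].round(1),'gap',round(o['finger_gap'],4),'\nshift',d.round(4),'turn',t.round(1))
E
python3 go.py 0.4474 -0.2011 0.16 -72.1
```

```text
t 0.25 pos [ 0.2757 -0.6161  0.231 ] yaw [-90.    0.  -65.9] F [-0.2  0.4 -0.6] gap 0.0855 
shift [-0.3086  0.0711  0.3262] turn [-0.   6.2 -0. ]
```

Request:
drive_tool --pt "-0.309 0.071 0.326 0 6.2 0 0.085" --pt "-0.309 0.071 0.326 0 6.2 0 0.085" --pt "-0.309 0.071 0.326 0 6.2 0 0.085" --pt "-0.309 0.071 0.326 0 6.2 0 0.085" --pt "-0.309 0.071 0.326 0 6.2 0 0.085" --pt "-0.309 0.071 0.326 0 6.2 0 0.085" --pt "-0.309 0.071 0.326 0 6.2 0 0.085" --pt "-0.309 0.071 0.326 0 6.2 0 0.085"

```text
time_s: 0.92
tcp_pos: [0.4015, -0.3099, 0.179]
ee_rot: [-90.0, -0.0, -72.1]
contact_force: [1.0, -0.3, 0.6]
finger_gap: 0.0851
```

```bash
python3 go.py 0.4474 -0.2011 0.16 -72.1
```

```text
t 0.9167 pos [ 0.4015 -0.3099  0.179 ] yaw [-90.   -0.  -72.1] F [ 1.  -0.3  0.6] gap 0.0851 
shift [-0.0895  0.019   0.0771] turn [-0. -0.  0.]
```

Request:
drive_tool --pt "-0.089 0.019 0.077 0 0 0 0.085" --pt "-0.089 0.019 0.077 0 0 0 0.085" --pt "-0.089 0.019 0.077 0 0 0 0.085" --pt "-0.089 0.019 0.077 0 0 0 0.085" --pt "-0.089 0.019 0.077 0 0 0 0.085" --pt "-0.089 0.019 0.077 0 0 0 0.085"

```text
time_s: 1.42
tcp_pos: [0.4472, -0.2036, 0.1604]
ee_rot: [-90.0, -0.0, -72.0]
contact_force: [-0.4, -0.0, -0.4]
finger_gap: 0.0852
```

```bash
python3 go.py 0.4474 -0.2011 0.031 -72.1
python3 - <<'E'
from h import *
from rig import snapshot
s=snapshot("wrist"); a=cv2.cvtColor(s["pixels"],cv2.COLOR_RGB2BGR)
for k,p in(("jar",[.4474,-.2011,0]),("cup",[.5813,-.2046,0]),("mill",[.4522,-.0716,0])): cv2.polylines(a,[np.int32(hull(s,k,p))],True,(0,255,0),1)
cv2.imwrite("pics/w1.png",a)
E
```

```text
t 1.4167 pos [ 0.4472 -0.2036  0.1604] yaw [-90.  -0. -72.] F [-0.4 -0.  -0.4] gap 0.0852 
shift [-0.0023  0.1294  0.001 ] turn [0.  0.1 0. ]
```

View pics/w1.png

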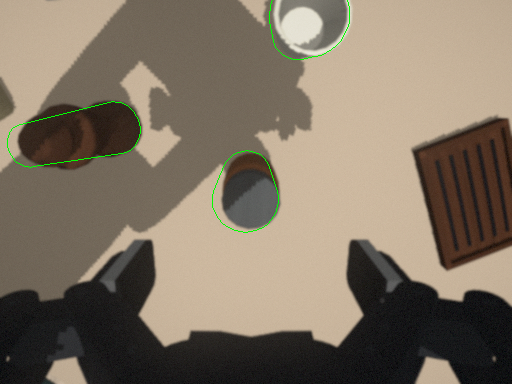

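Request:
drive_tool --pt "-0.002 0.04 0.001 0 0 0 0.085" --pt "-0.002 0.08 0.001 0 0 0 0.085" --pt "-0.002 0.115 0.001 0 0 0 0.085" --pt "-0.002 0.129 0.001 0 0 0 0.085" --pt "-0.002 0.129 0.001 0 0 0 0.085" --pt "-0.002 0.129 0.001 0 0 0 0.085"

```text
time_s: 1.97
tcp_pos: [0.4472, -0.2022, 0.0315]
ee_rot: [-90.0, 0.0, -72.2]
contact_force: [0.4, -0.6, 1.3]
finger_gap: 0.085
```

Request:
drive_tool --pt "0 0 0 0 0 0 0.06" --pt "0 0 0 0 0 0 0.04" --pt "0 0 0 0 0 0 0.035" --pt "0 0 0 0 0 0 0.03" --pt "0 0 0 0 0 0 0.03" --pt "0 0 0 0 0 0 0.03" --pt "0 0 0 0 0 0 0.03" --pt "0 0 0 0 0 0 0.03"

```text
time_s: 2.63
tcp_pos: [0.4483, -0.2017, 0.033]
ee_rot: [-89.9, -0.1, -72.1]
contact_force: [-1.6, -0.2, 9.7]
finger_gap: 0.0441
```

```bash
python3 go.py 0.6799 0.0131 0.17 -72.1
```

```text
t 2.6333 pos [ 0.4483 -0.2017  0.033 ] yaw [-89.9  -0.1 -72.1] F [-1.6 -0.2  9.7] gap 0.0441 
shift [-0.1328 -0.1368  0.2867] turn [-0.1  0.   0.1]
```

Request:
drive_tool --pt "0 -0.015 0 0 0 0 0.03" --pt "0 -0.04 0 0 0 0 0.03" --pt "0 -0.075 0 0 0 0 0.03" --pt "0 -0.11 0 0 0 0 0.03" --pt "-0.01 -0.137 0.02 0 0 0 0.03" --pt "-0.025 -0.137 0.055 0 0 0 0.03" --pt "-0.041 -0.137 0.09 0 0 0 0.03" --pt "-0.058 -0.137 0.125 0 0 0 0.03"

```text
time_s: 3.3
tcp_pos: [0.5499, -0.1065, 0.1697]
ee_rot: [-89.9, -0.1, -72.1]
contact_force: [0.9, -1.6, -1.8]
finger_gap: 0.0443
```

```bash
python3 go.py 0.6799 0.0131 0.17 -72.1
```

```text
t 3.3 pos [ 0.5499 -0.1065  0.1697] yaw [-89.9  -0.1 -72.1] F [ 0.9 -1.6 -1.8] gap 0.0443 
shift [-7.400e-02 -1.000e-04  1.604e-01] turn [-0.1 -0.   0.1]
```

Request:
drive_tool --pt "-0.015 0 0.033 0 0 0 0.03" --pt "-0.031 0 0.067 0 0 0 0.03" --pt "-0.047 0 0.101 0 0 0 0.03" --pt "-0.062 0 0.134 0 0 0 0.03" --pt "-0.07 0 0.152 0 0 0 0.03" --pt "-0.074 0 0.16 0 0 0 0.03" --pt "-0.074 0 0.16 0 0 0 0.03" --pt "-0.074 0 0.16 0 0 0 0.03"

```text
time_s: 3.97
tcp_pos: [0.6777, 0.0117, 0.1683]
ee_rot: [-90.0, -0.0, -72.1]
contact_force: [-0.6, 0.0, -1.7]
finger_gap: 0.044
```

```bash
python3 go.py 0.6799 0.0131 0.041 -72.1
cat > snap.py <<'E'
import sys
from h import *
from rig import snapshot
out=[]
for n in sys.argv[2:]:
    s=snapshot(n); np.save(f"pics/{sys.argv[1]}_{n}.npy",s,allow_pickle=True)
    a=cv2.cvtColor(s["pixels"],cv2.COLOR_RGB2BGR)
    if n=="scene": a=cv2.resize(a[80:300,150:460],None,fx=1.25,fy=1.25)
    if n=="side": a=cv2.resize(a[100:360,100:400],None,fx=1.25,fy=1.25)
    out.append(a)
H=max(a.shape[0] for a in out); out=[cv2.copyMakeBorder(a,0,H-a.shape[0],0,0,0) for a in out]
cv2.imwrite(f"pics/{sys.argv[1]}.png",np.hstack(out))
E
python3 snap.py a1 scene side
```

```text
t 3.9667 pos [0.6777 0.0117 0.1683] yaw [-90.   -0.  -72.1] F [-0.6  0.  -1.7] gap 0.044 
shift [-0.0006  0.1273  0.0025] turn [0. 0. 0.]
```

View pics/a1.png

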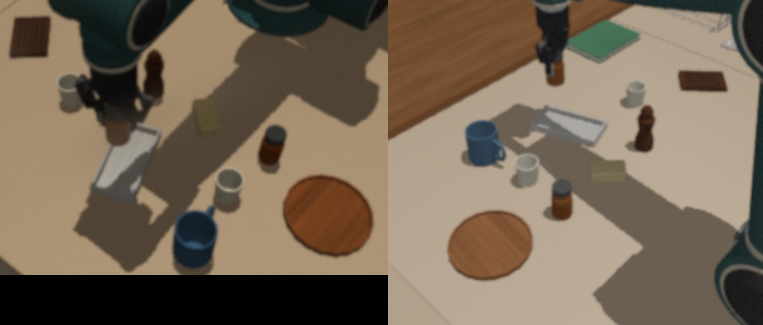

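Request:
drive_tool --pt "-0.001 0.03 0.002 0 0 0 0.03" --pt "-0.001 0.06 0.002 0 0 0 0.03" --pt "-0.001 0.085 0.002 0 0 0 0.03" --pt "-0.001 0.105 0.002 0 0 0 0.03" --pt "-0.001 0.116 0.002 0 0 0 0.03" --pt "-0.001 0.122 0.002 0 0 0 0.03" --pt "-0.001 0.125 0.002 0 0 0 0.03" --pt "-0.001 0.127 0.002 0 0 0 0.03"

```text
time_s: 4.73
tcp_pos: [0.6801, 0.0133, 0.0423]
ee_rot: [-89.9, -0.0, -72.1]
contact_force: [0.2, -0.3, -0.7]
finger_gap: 0.0436
```

```bash
python3 go.py 0.6799 0.0131 0.039 -72.1; python3 snap.py a2 side
```

```text
t 4.7333 pos [0.6801 0.0133 0.0423] yaw [-89.9  -0.  -72.1] F [ 0.2 -0.3 -0.7] gap 0.0436 
shift [ 0.0001  0.0033 -0.0002] turn [-0.1 -0.   0. ]
```

View pics/a2.png

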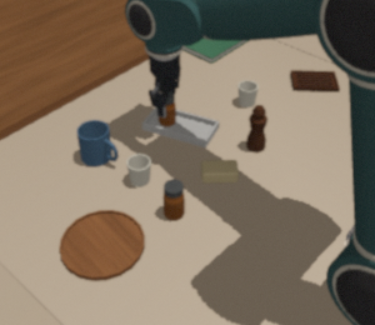

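Not yet in contact; ease down until the force rises.

Request:
drive_tool --pt "0 0.001 0 0 0 0 0.03" --pt "0 0.002 0 0 0 0 0.03" --pt "0 0.003 0 0 0 0 0.03" --pt "0 0.003 0 0 0 0 0.03"

```text
time_s: 5.12
tcp_pos: [0.6802, 0.0136, 0.0391]
ee_rot: [-89.9, -0.0, -72.1]
contact_force: [-1.1, -0.8, 3.6]
finger_gap: 0.0439
```

Request:
drive_tool --pt "0 0 0 0 0 0 0.05" --pt "0 0 0 0 0 0 0.06" --pt "0 0 0 0 0 0 0.07" --pt "0 0 0 0 0 0 0.08" --pt "0 -0.02 0 0 0 0 0.08" --pt "0 -0.05 0 0 0 0 0.08" --pt "0 -0.085 0 0 0 0 0.08" --pt "0 -0.12 0 0 0 0 0.08"

```text
time_s: 5.78
tcp_pos: [0.6793, 0.0136, 0.1592]
ee_rot: [-90.1, 0.0, -72.1]
contact_force: [0.5, 0.5, 0.2]
finger_gap: 0.0804
```

```bash
python3 go.py 0.4521 0.2275 0.16 -72.1; python3 snap.py a3 scene wrist
```

```text
t 5.7833 pos [0.6793 0.0136 0.1592] yaw [-90.1   0.  -72.1] F [0.5 0.5 0.2] gap 0.0804 
shift [-0.2734 -0.0005 -0.1504] turn [ 0.1  0.  -0. ]
```

View pics/a3.png

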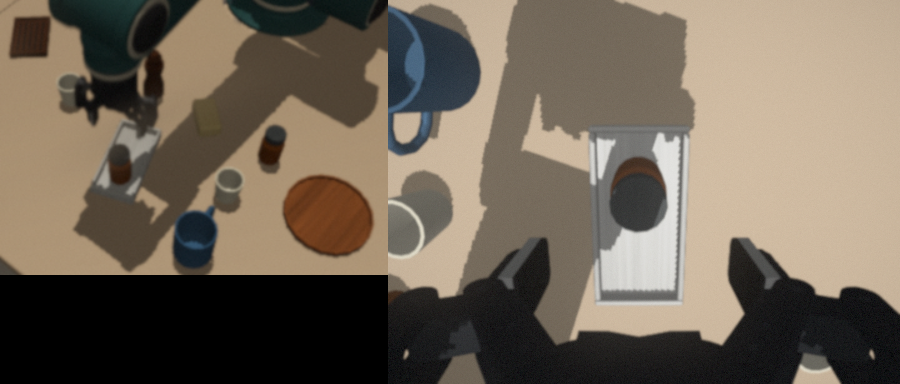

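Jar 1 stands in the tray, centred across it (wrist view, about column 638). Next is jar 2.

Request:
drive_tool --pt "-0.034 0 -0.019 0 0 0 0.085" --pt "-0.068 0 -0.038 0 0 0 0.085" --pt "-0.102 0 -0.057 0 0 0 0.085" --pt "-0.136 0 -0.075 0 0 0 0.085" --pt "-0.17 0 -0.094 0 0 0 0.085" --pt "-0.204 0 -0.113 0 0 0 0.085" --pt "-0.238 0 -0.131 0 0 0 0.085" --pt "-0.265 0 -0.146 0 0 0 0.085"

```text
time_s: 6.55
tcp_pos: [0.4573, 0.2222, 0.158]
ee_rot: [-90.0, 0.0, -72.1]
contact_force: [-0.3, -0.4, 0.6]
finger_gap: 0.0852
```

Request:
drive_tool --pt "-0.008 0 -0.004 0 0 0 0.085" --pt "-0.008 0 -0.004 0 0 0 0.085" --pt "-0.008 0 -0.004 0 0 0 0.085"

```text
time_s: 6.8
tcp_pos: [0.4532, 0.2273, 0.1582]
ee_rot: [-90.0, -0.0, -72.0]
contact_force: [-0.1, -0.5, 0.5]
finger_gap: 0.085
```

```bash
python3 go.py 0.4521 0.2275 0.031 -72.1;  python3 snap.py a4 wrist
```

```text
t 6.8 pos [0.4532 0.2273 0.1582] yaw [-90.  -0. -72.] F [-0.1 -0.5  0.5] gap 0.085 
shift [-0.0006  0.1272 -0.001 ] turn [-0.   0.1  0. ]
```

View pics/a4.png

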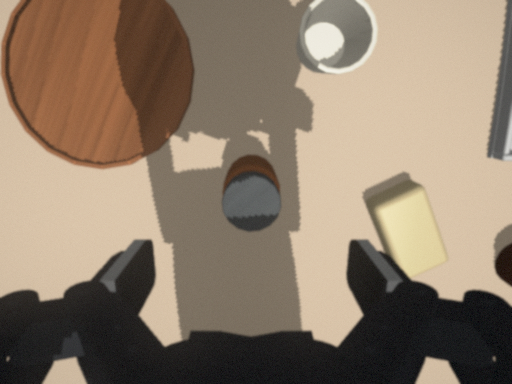

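Jar 2 is centred between the fingers (251, 200), and its neighbours are clear.

Request:
drive_tool --pt "-0.001 0.04 -0.001 0 0 0 0.085" --pt "-0.001 0.08 -0.001 0 0 0 0.085" --pt "-0.001 0.113 -0.001 0 0 0 0.085" --pt "-0.001 0.127 -0.001 0 0 0 0.085" --pt "-0.001 0.127 -0.001 0 0 0 0.085" --pt "-0.001 0.127 -0.001 0 0 0 0.085"

```text
time_s: 7.35
tcp_pos: [0.4523, 0.2271, 0.031]
ee_rot: [-90.1, -0.0, -72.2]
contact_force: [0.1, 0.8, 1.2]
finger_gap: 0.085
```

Request:
drive_tool --pt "0 0 0 0 0 0 0.06" --pt "0 0 0 0 0 0 0.04" --pt "0 0 0 0 0 0 0.035" --pt "0 0 0 0 0 0 0.03" --pt "0 0 0 0 0 0 0.03" --pt "0 0 0 0 0 0 0.03" --pt "0 0 0 0 0 0 0.03" --pt "0 0 0 0 0 0 0.03"

```text
time_s: 8.02
tcp_pos: [0.4527, 0.2282, 0.033]
ee_rot: [-89.9, -0.0, -72.1]
contact_force: [-0.4, -2.4, 9.0]
finger_gap: 0.0437
```

Request:
drive_tool --pt "0 -0.015 0 0 0 0 0.03" --pt "0 -0.04 0 0 0 0 0.03" --pt "0 -0.07 0 0 0 0 0.03" --pt "0 -0.1 0 0 0 0 0.03" --pt "0 -0.127 0 0 0 0 0.03" --pt "0 -0.137 0 0 0 0 0.03" --pt "0 -0.137 0 0 0 0 0.03"

```text
time_s: 8.6
tcp_pos: [0.4527, 0.2283, 0.1711]
ee_rot: [-89.7, 0.0, -72.1]
contact_force: [-0.1, 0.1, -2.1]
finger_gap: 0.0437
```

```bash
python3 go.py 0.6037 -0.0115 0.17 -72.1
```

```text
t 8.6 pos [0.4527 0.2283 0.1711] yaw [-89.7   0.  -72.1] F [-0.1  0.1 -2.1] gap 0.0437 
shift [0.2747 0.0012 0.0699] turn [-0.3  0.  -0. ]
```

Request:
drive_tool --pt "0.02 0 0.005 0 0 0 0.03" --pt "0.058 0 0.015 0 0 0 0.03" --pt "0.096 0 0.024 0 0 0 0.03" --pt "0.134 0 0.034 0 0 0 0.03" --pt "0.172 0 0.044 0 0 0 0.03" --pt "0.21 0 0.053 0 0 0 0.03" --pt "0.245 0 0.062 0 0 0 0.03" --pt "0.268 0 0.068 0 0 0 0.03"

```text
time_s: 9.27
tcp_pos: [0.5994, -0.0091, 0.1657]
ee_rot: [-90.1, 0.0, -72.2]
contact_force: [1.3, 1.5, -1.1]
finger_gap: 0.044
```

Request:
drive_tool --pt "0.006 0 0.002 0 0 0 0.03" --pt "0.006 0 0.002 0 0 0 0.03" --pt "0.006 0 0.002 0 0 0 0.03"

```text
time_s: 9.52
tcp_pos: [0.602, -0.011, 0.1666]
ee_rot: [-90.1, 0.1, -72.1]
contact_force: [-0.2, 1.0, -1.3]
finger_gap: 0.0441
```

```bash
python3 go.py 0.6037 -0.0115 0.042 -72.1; python3 snap.py a5 scene wrist
```

```text
t 9.5167 pos [ 0.602  -0.011   0.1666] yaw [-90.1   0.1 -72.1] F [-0.2  1.  -1.3] gap 0.0441 
shift [0.0011 0.1246 0.0017] turn [ 0.1 -0.  -0.1]
```

View pics/a5.png

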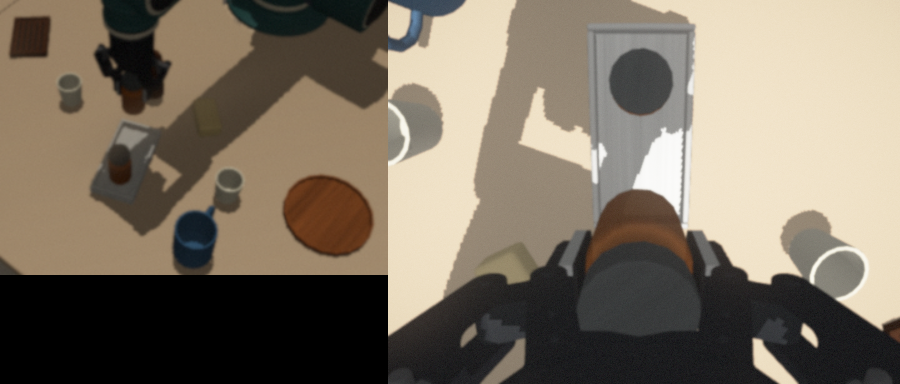

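Request:
drive_tool --pt "0.001 0.03 0.001 0 0 0 0.03" --pt "0.001 0.06 0.001 0 0 0 0.03" --pt "0.001 0.085 0.001 0 0 0 0.03" --pt "0.001 0.105 0.001 0 0 0 0.03" --pt "0.001 0.115 0.001 0 0 0 0.03" --pt "0.001 0.12 0.001 0 0 0 0.03" --pt "0.001 0.123 0.001 0 0 0 0.03" --pt "0.001 0.125 0.001 0 0 0 0.03"

```text
time_s: 10.28
tcp_pos: [0.6044, -0.0116, 0.0442]
ee_rot: [-89.9, -0.0, -72.1]
contact_force: [-1.5, 0.0, -1.9]
finger_gap: 0.0442
```

Request:
drive_tool --pt "0 0.001 0 0 0 0 0.03" --pt "0 0.002 0 0 0 0 0.03" --pt "0 0.003 0 0 0 0 0.03" --pt "0 0.003 0 0 0 0 0.03"

```text
time_s: 10.62
tcp_pos: [0.6041, -0.012, 0.0406]
ee_rot: [-90.0, -0.0, -72.1]
contact_force: [-0.3, -1.5, -2.2]
finger_gap: 0.044
```

Request:
drive_tool --pt "0 0.001 0 0 0 0 0.03" --pt "0 0.002 0 0 0 0 0.03" --pt "0 0.002 0 0 0 0 0.03" --pt "0 0.002 0 0 0 0 0.03"

```text
time_s: 10.95
tcp_pos: [0.6042, -0.012, 0.039]
ee_rot: [-90.0, -0.0, -72.1]
contact_force: [-2.1, 0.6, 5.1]
finger_gap: 0.0439
```

Contact. Release, then on to cup 2.

Request:
drive_tool --pt "0 0 0 0 0 0 0.05" --pt "0 0 0 0 0 0 0.06" --pt "0 0 0 0 0 0 0.07" --pt "0 0 0 0 0 0 0.08" --pt "0 -0.02 0 0 0 0 0.08" --pt "0 -0.05 0 0 0 0 0.08" --pt "0 -0.085 0 0 0 0 0.08" --pt "0 -0.12 0 0 0 0 0.08"

```text
time_s: 11.62
tcp_pos: [0.6035, -0.0119, 0.1593]
ee_rot: [-90.1, 0.0, -72.1]
contact_force: [0.2, -0.8, 0.5]
finger_gap: 0.0801
```

```bash
python3 go.py 0.5815 0.205 0.16 -72.1; python3 snap.py a6 wrist side
```

```text
t 11.6167 pos [ 0.6035 -0.0119  0.1593] yaw [-90.1   0.  -72.1] F [ 0.2 -0.8  0.5] gap 0.0801 
shift [-0.2132 -0.0007  0.0458] turn [ 0.1  0.  -0. ]
```

View pics/a6.png

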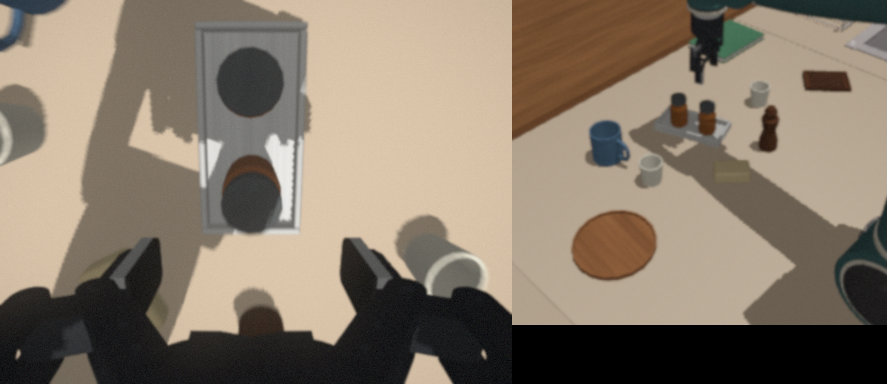

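Both jars stand in the tray. Next, cup 2.

Request:
drive_tool --pt "-0.036 0 0.008 0 0 0 0.085" --pt "-0.072 0 0.016 0 0 0 0.085" --pt "-0.108 0 0.023 0 0 0 0.085" --pt "-0.144 0 0.031 0 0 0 0.085" --pt "-0.18 0 0.039 0 0 0 0.085" --pt "-0.205 0 0.044 0 0 0 0.085" --pt "-0.213 0 0.046 0 0 0 0.085" --pt "-0.213 0 0.046 0 0 0 0.085"

```text
time_s: 12.38
tcp_pos: [0.5818, 0.2066, 0.1578]
ee_rot: [-90.0, 0.0, -72.0]
contact_force: [0.7, 0.5, -0.8]
finger_gap: 0.085
```

```bash
python3 go.py 0.5815 0.205 0.02 -72.1
python3 - <<'E'
from h import *
from rig import snapshot
s=snapshot("wrist"); a=cv2.cvtColor(s["pixels"],cv2.COLOR_RGB2BGR)
for k,p in(("cup",[.5815,.205,0]),("mug",[.7191,.2206,0]),("soap",[.4535,.0737,np.radians(44.3)])): cv2.polylines(a,[np.int32(hull(s,k,p))],True,(0,255,0),1)
cv2.imwrite("pics/w2.png",a)
E
```

```text
t 12.3833 pos [0.5818 0.2066 0.1578] yaw [-90.   0. -72.] F [ 0.7  0.5 -0.8] gap 0.085 
shift [ 0.0014  0.1378 -0.0007] turn [ 0.   0.1 -0. ]
```

View pics/w2.png

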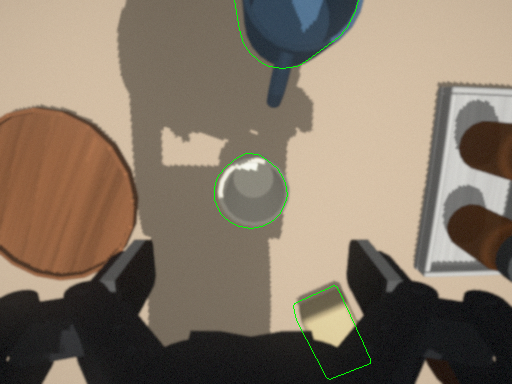

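Request:
drive_tool --pt "0.001 0.04 -0.001 0 0 0 0.085" --pt "0.001 0.08 -0.001 0 0 0 0.085" --pt "0.001 0.115 -0.001 0 0 0 0.085" --pt "0.001 0.132 -0.001 0 0 0 0.085" --pt "0.001 0.138 -0.001 0 0 0 0.085" --pt "0.001 0.138 -0.001 0 0 0 0.085" --pt "0.001 0.138 -0.001 0 0 0 0.085"

```text
time_s: 13.02
tcp_pos: [0.5824, 0.203, 0.0215]
ee_rot: [-89.9, -0.0, -72.1]
contact_force: [0.1, -0.1, 0.7]
finger_gap: 0.085
```

Request:
drive_tool --pt "0 0 0 0 0 0 0.065" --pt "0 0 0 0 0 0 0.055" --pt "0 0 0 0 0 0 0.045" --pt "0 0 0 0 0 0 0.035" --pt "0 0 0 0 0 0 0.035" --pt "0 0 0 0 0 0 0.035" --pt "0 0 0 0 0 0 0.035"

```text
time_s: 13.6
tcp_pos: [0.5826, 0.2039, 0.0224]
ee_rot: [-89.8, -0.0, -72.1]
contact_force: [-0.7, -0.3, 9.4]
finger_gap: 0.0539
```

Request:
drive_tool --pt "0 -0.01 0 0 0 0 0.035" --pt "0 -0.025 0 0 0 0 0.035" --pt "0 -0.05 0 0 0 0 0.035" --pt "0 -0.075 0 0 0 0 0.035" --pt "0 -0.09 0 0 0 0 0.035" --pt "0 -0.1 0 0 0 0 0.035" --pt "0 -0.1 0 0 0 0 0.035"

```text
time_s: 14.18
tcp_pos: [0.5823, 0.2039, 0.1227]
ee_rot: [-89.8, -0.0, -72.1]
contact_force: [0.2, -0.1, -1.2]
finger_gap: 0.0541
```

```bash
python3 go.py 0.5387 0.3987 0.12 -72.1; python3 snap.py a7 wrist side
```

```text
t 14.1833 pos [0.5823 0.2039 0.1227] yaw [-89.8  -0.  -72.1] F [ 0.2 -0.1 -1.2] gap 0.0541 
shift [-0.1988  0.0028  0.0184] turn [-0.2  0.   0. ]
```

View pics/a7.png

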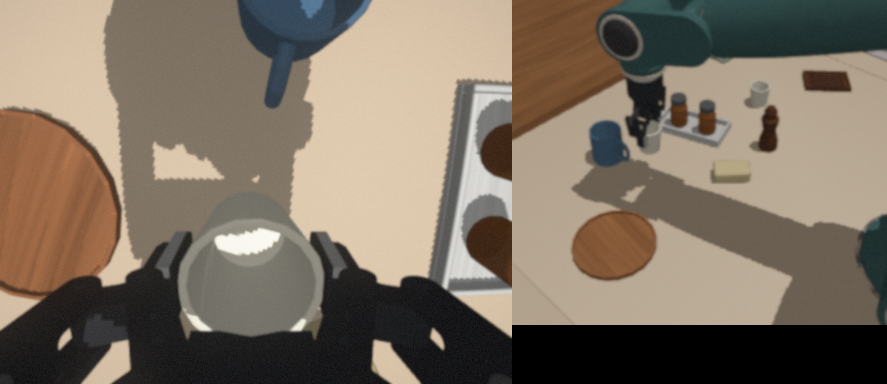

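Request:
drive_tool --pt "-0.02 0.0 0.002 0 0 0 0.035" --pt "-0.055 0.0 0.005 0 0 0 0.035" --pt "-0.09 0.0 0.008 0 0 0 0.035" --pt "-0.125 0.0 0.012 0 0 0 0.035" --pt "-0.16 0.0 0.015 0 0 0 0.035" --pt "-0.185 0.0 0.017 0 0 0 0.035" --pt "-0.199 0.0 0.018 0 0 0 0.035" --pt "-0.199 0.0 0.018 0 0 0 0.035"

```text
time_s: 14.95
tcp_pos: [0.5361, 0.4005, 0.1183]
ee_rot: [-90.1, -0.0, -72.0]
contact_force: [-0.0, -0.2, -1.4]
finger_gap: 0.0541
```

Request:
drive_tool --pt "0 0.025 0 0 0 0 0.035" --pt "0 0.05 0 0 0 0 0.035" --pt "0 0.07 0 0 0 0 0.035" --pt "0 0.08 0 0 0 0 0.035" --pt "0 0.086 0 0 0 0 0.035" --pt "0 0.089 0 0 0 0 0.035" --pt "0 0.089 0 0 0 0 0.035"

```text
time_s: 15.53
tcp_pos: [0.5378, 0.3982, 0.0314]
ee_rot: [-90.0, -0.0, -72.1]
contact_force: [0.3, -0.9, -0.4]
finger_gap: 0.0536
```

```bash
python3 go.py 0.5387 0.3987 0.0285 -72.1; python3 snap.py a8 scene side
```

```text
t 15.5333 pos [0.5378 0.3982 0.0314] yaw [-90.   -0.  -72.1] F [ 0.3 -0.9 -0.4] gap 0.0536 
shift [-0.0002  0.0029  0.001 ] turn [-0. -0.  0.]
```

View pics/a8.png

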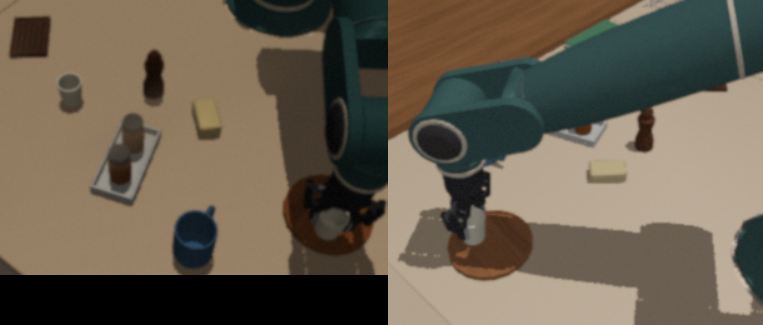

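Request:
drive_tool --pt "0 0.001 0.001 0 0 0 0.035" --pt "0 0.002 0.001 0 0 0 0.035" --pt "0 0.003 0.001 0 0 0 0.035" --pt "0 0.0035 0.001 0 0 0 0.035" --pt "0 0.0035 0.001 0 0 0 0.035"

```text
time_s: 16.05
tcp_pos: [0.5388, 0.3991, 0.0285]
ee_rot: [-89.9, 0.0, -72.1]
contact_force: [-0.5, -0.8, 3.7]
finger_gap: 0.0539
```

Request:
drive_tool --pt "0 0 0 0 0 0 0.06" --pt "0 0 0 0 0 0 0.07" --pt "0 0 0 0 0 0 0.08" --pt "0 0 0 0 0 0 0.08" --pt "0 -0.02 0 0 0 0 0.08" --pt "0 -0.05 0 0 0 0 0.08" --pt "0 -0.085 0 0 0 0 0.08" --pt "0 -0.13 0 0 0 0 0.08"

```text
time_s: 16.72
tcp_pos: [0.5377, 0.3983, 0.1541]
ee_rot: [-90.2, -0.0, -72.1]
contact_force: [0.5, 0.3, -0.1]
finger_gap: 0.08
```

```bash
python3 go.py 0.5813 -0.2046 0.17 -72.1; python3 snap.py a9 wrist scene
```

```text
t 16.7167 pos [0.5377 0.3983 0.1541] yaw [-90.2  -0.  -72.1] F [ 0.5  0.3 -0.1] gap 0.08 
shift [ 0.5871 -0.015  -0.1439] turn [0.2 0.  0. ]
```

View pics/a9.png

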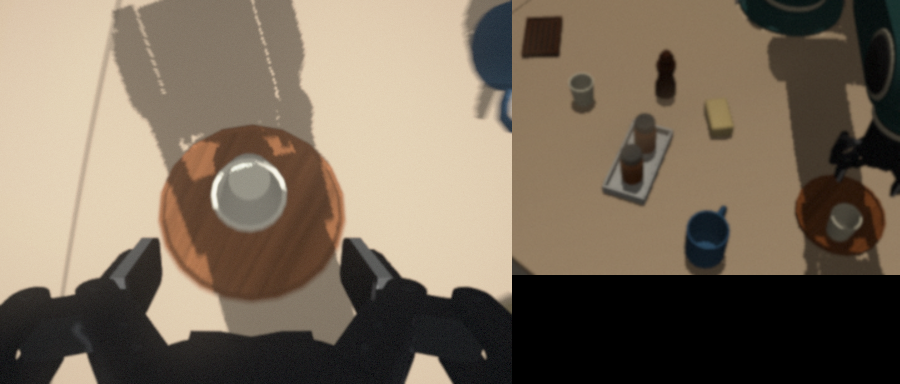

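Cup 2 stands in the tray. On to cup 1.

Request:
drive_tool --pt "0.039 -0.015 -0.009 0 0 0 0.085" --pt "0.078 -0.015 -0.019 0 0 0 0.085" --pt "0.117 -0.015 -0.029 0 0 0 0.085" --pt "0.156 -0.015 -0.038 0 0 0 0.085" --pt "0.195 -0.015 -0.048 0 0 0 0.085" --pt "0.234 -0.015 -0.057 0 0 0 0.085" --pt "0.273 -0.015 -0.067 0 0 0 0.085" --pt "0.312 -0.015 -0.076 0 0 0 0.085"

```text
time_s: 17.48
tcp_pos: [0.5617, 0.0767, 0.1695]
ee_rot: [-90.0, -0.0, -72.1]
contact_force: [0.4, 0.5, -0.2]
finger_gap: 0.0852
```

Request:
drive_tool --pt "0.039 0 -0.009 0 0 0 0.085" --pt "0.078 0 -0.019 0 0 0 0.085" --pt "0.117 0 -0.029 0 0 0 0.085" --pt "0.156 0 -0.038 0 0 0 0.085" --pt "0.195 0 -0.048 0 0 0 0.085" --pt "0.234 0 -0.057 0 0 0 0.085" --pt "0.265 0 -0.065 0 0 0 0.085" --pt "0.275 0 -0.068 0 0 0 0.085"

```text
time_s: 18.15
tcp_pos: [0.5817, -0.208, 0.169]
ee_rot: [-90.0, -0.0, -72.2]
contact_force: [0.5, -0.2, -0.1]
finger_gap: 0.0848
```

```bash
python3 go.py 0.5813 -0.2046 0.02 -72.1
```

```text
t 18.15 pos [ 0.5817 -0.208   0.169 ] yaw [-90.   -0.  -72.2] F [ 0.5 -0.2 -0.1] gap 0.0848 
shift [-0.0035  0.149   0.0008] turn [ 0.  -0.1  0. ]
```

Request:
drive_tool --pt "-0.002 0 0 0 0 0 0.085" --pt "-0.002 0 0 0 0 0 0.085"

```text
time_s: 18.32
tcp_pos: [0.5811, -0.2019, 0.1691]
ee_rot: [-90.0, 0.0, -72.1]
contact_force: [0.3, -0.4, -0.6]
finger_gap: 0.0847
```

```bash
python3 go.py 0.5813 -0.2046 0.02 -72.1
python3 - <<'E'
from h import *
from rig import snapshot
s=snapshot("wrist"); np.save("pics/w3.npy",s,allow_pickle=True); a=cv2.cvtColor(s["pixels"],cv2.COLOR_RGB2BGR)
for k,p in(("cup",[.5813,-.2046,0]),("soap_dish",[.496,-.4151,np.radians(41)])): cv2.polylines(a,[np.int32(hull(s,k,p))],True,(0,255,0),1)
cv2.imwrite("pics/w3.png",a)
E
```

```text
t 18.3167 pos [ 0.5811 -0.2019  0.1691] yaw [-90.    0.  -72.1] F [ 0.3 -0.4 -0.6] gap 0.0847 
shift [ 0.0027  0.1491 -0.0007] turn [ 0. -0. -0.]
```

View pics/w3.png

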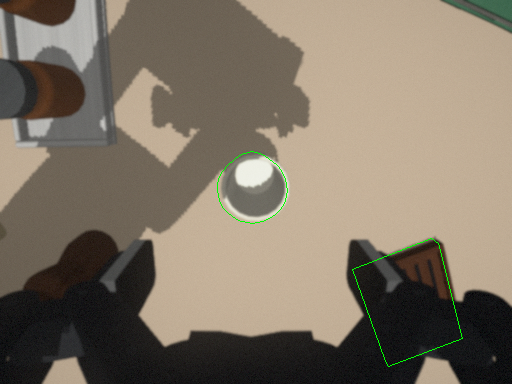

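Cup 1 matches its outline (252, 187), and the dish outline matches too.

Request:
drive_tool --pt "0.002 0.04 -0.001 0 0 0 0.085" --pt "0.002 0.08 -0.001 0 0 0 0.085" --pt "0.002 0.12 -0.001 0 0 0 0.085" --pt "0.002 0.142 -0.001 0 0 0 0.085" --pt "0.002 0.149 -0.001 0 0 0 0.085" --pt "0.002 0.149 -0.001 0 0 0 0.085" --pt "0.002 0.149 -0.001 0 0 0 0.085"

```text
time_s: 18.95
tcp_pos: [0.5818, -0.2038, 0.022]
ee_rot: [-89.9, -0.1, -72.0]
contact_force: [1.2, 0.2, 1.5]
finger_gap: 0.0848
```

Request:
drive_tool --pt "0 0 0 0 0 0 0.065" --pt "0 0 0 0 0 0 0.055" --pt "0 0 0 0 0 0 0.045" --pt "0 0 0 0 0 0 0.035" --pt "0 0 0 0 0 0 0.035" --pt "0 0 0 0 0 0 0.035" --pt "0 0 0 0 0 0 0.035"

```text
time_s: 19.53
tcp_pos: [0.5819, -0.2045, 0.0225]
ee_rot: [-89.9, -0.1, -72.1]
contact_force: [-1.8, 1.4, 8.9]
finger_gap: 0.0524
```

Request:
drive_tool --pt "0 -0.01 0 0 0 0 0.035" --pt "0 -0.03 0 0 0 0 0.035" --pt "0 -0.06 0 0 0 0 0.035" --pt "0 -0.095 0 0 0 0 0.035" --pt "0 -0.13 0 0 0 0 0.035" --pt "0 -0.15 0 0 0 0 0.035" --pt "0 -0.16 0 0 0 0 0.035" --pt "0 -0.16 0 0 0 0 0.035"

```text
time_s: 20.2
tcp_pos: [0.5816, -0.2046, 0.1834]
ee_rot: [-89.8, -0.1, -72.1]
contact_force: [-0.8, -0.9, -0.6]
finger_gap: 0.0525
```

```bash
python3 go.py 0.4663 0.3753 0.17 -72.1
```

```text
t 20.2 pos [ 0.5816 -0.2046  0.1834] yaw [-89.8  -0.1 -72.1] F [-0.8 -0.9 -0.6] gap 0.0525 
shift [-0.5873  0.0121  0.0685] turn [-0.2  0.   0.1]
```

Request:
drive_tool --pt "-0.02 0 0.002 0 0 0 0.035" --pt "-0.058 0 0.007 0 0 0 0.035" --pt "-0.096 0 0.011 0 0 0 0.035" --pt "-0.135 0 0.016 0 0 0 0.035" --pt "-0.174 0 0.02 0 0 0 0.035" --pt "-0.213 0 0.025 0 0 0 0.035" --pt "-0.252 0 0.029 0 0 0 0.035" --pt "-0.291 0 0.034 0 0 0 0.035"

```text
time_s: 20.87
tcp_pos: [0.5224, 0.0846, 0.1786]
ee_rot: [-90.1, 0.0, -72.1]
contact_force: [1.0, -0.0, -1.1]
finger_gap: 0.0529
```

```bash
python3 go.py 0.4663 0.3753 0.17 -72.1;  python3 snap.py b1 wrist
```

```text
t 20.8667 pos [0.5224 0.0846 0.1786] yaw [-90.1   0.  -72.1] F [ 1.  -0.  -1.1] gap 0.0529 
shift [-0.2939  0.0086  0.036 ] turn [ 0.1 -0.  -0. ]
```

View pics/b1.png

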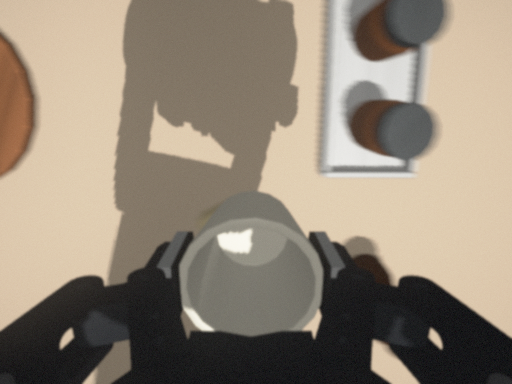

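Request:
drive_tool --pt "-0.039 0 0.005 0 0 0 0.035" --pt "-0.078 0 0.01 0 0 0 0.035" --pt "-0.117 0 0.015 0 0 0 0.035" --pt "-0.156 0 0.019 0 0 0 0.035" --pt "-0.195 0 0.024 0 0 0 0.035" --pt "-0.234 0 0.029 0 0 0 0.035" --pt "-0.27 0 0.034 0 0 0 0.035" --pt "-0.29 0 0.036 0 0 0 0.035"

```text
time_s: 21.58
tcp_pos: [0.4673, 0.3729, 0.1782]
ee_rot: [-90.1, -0.0, -72.0]
contact_force: [-0.2, 0.1, -0.6]
finger_gap: 0.0525
```

Request:
drive_tool --pt "0 0 0 0 0 0 0.035" --pt "0 0 0 0 0 0 0.035" --pt "0 0 0 0 0 0 0.035"

```text
time_s: 21.83
tcp_pos: [0.4687, 0.3694, 0.1791]
ee_rot: [-90.1, -0.0, -72.1]
contact_force: [-0.4, 0.2, -1.2]
finger_gap: 0.0527
```

```bash
python3 go.py 0.4663 0.3753 0.031 -72.1;  python3 snap.py b2 wrist side
```

```text
t 21.8333 pos [0.4687 0.3694 0.1791] yaw [-90.1  -0.  -72.1] F [-0.4  0.2 -1.2] gap 0.0527 
shift [-0.0065  0.148  -0.0002] turn [0.1 0.  0. ]
```

View pics/b2.png

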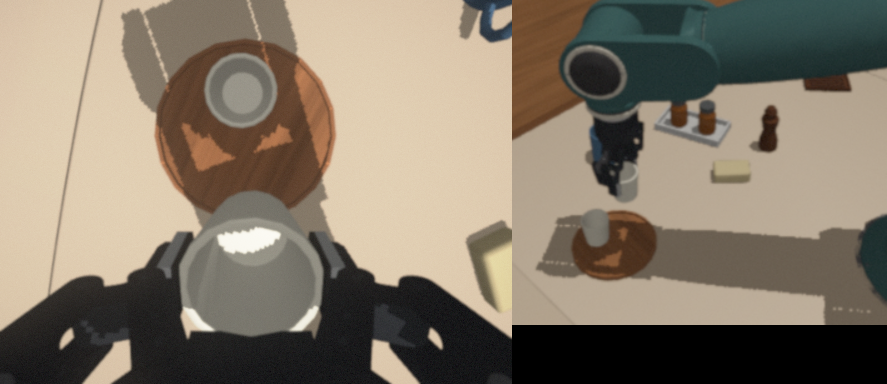

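Request:
drive_tool --pt "-0.006 0.025 0 0 0 0 0.035" --pt "-0.006 0.055 0 0 0 0 0.035" --pt "-0.006 0.085 0 0 0 0 0.035" --pt "-0.006 0.11 0 0 0 0 0.035" --pt "-0.006 0.13 0 0 0 0 0.035" --pt "-0.006 0.141 0 0 0 0 0.035" --pt "-0.006 0.146 0 0 0 0 0.035" --pt "-0.006 0.147 0 0 0 0 0.035"

```text
time_s: 22.6
tcp_pos: [0.4672, 0.3752, 0.0331]
ee_rot: [-90.0, -0.0, -72.1]
contact_force: [-0.9, -0.0, -0.8]
finger_gap: 0.0528
```

Request:
drive_tool --pt "0 0.001 0 0 0 0 0.035" --pt "0 0.002 0 0 0 0 0.035" --pt "0 0.003 0 0 0 0 0.035" --pt "0 0.003 0 0 0 0 0.035"

```text
time_s: 22.93
tcp_pos: [0.4673, 0.3759, 0.0311]
ee_rot: [-89.9, 0.0, -72.1]
contact_force: [0.6, 0.5, -0.6]
finger_gap: 0.0534
```

Request:
drive_tool --pt "0 0.001 0 0 0 0 0.035" --pt "0 0.002 0 0 0 0 0.035" --pt "0 0.003 0 0 0 0 0.035" --pt "0 0.003 0 0 0 0 0.035"

```text
time_s: 23.27
tcp_pos: [0.4676, 0.376, 0.0286]
ee_rot: [-89.9, 0.0, -72.1]
contact_force: [-1.1, -2.5, 9.1]
finger_gap: 0.0526
```

Request:
drive_tool --pt "0 0 0 0 0 0 0.06" --pt "0 0 0 0 0 0 0.07" --pt "0 0 0 0 0 0 0.08" --pt "0 0 0 0 0 0 0.08" --pt "0 -0.02 0 0 0 0 0.08" --pt "0 -0.05 0 0 0 0 0.08" --pt "0 -0.085 0 0 0 0 0.08" --pt "0 -0.13 0 0 0 0 0.08"

```text
time_s: 23.93
tcp_pos: [0.4663, 0.3752, 0.1539]
ee_rot: [-90.2, -0.1, -72.1]
contact_force: [0.4, -0.6, -0.3]
finger_gap: 0.08
```

```bash
python3 go.py 0.4535 0.0737 0.15 -45.7; python3 snap.py b3 wrist scene
```

```text
t 23.9333 pos [0.4663 0.3752 0.1539] yaw [-90.2  -0.1 -72.1] F [ 0.4 -0.6 -0.3] gap 0.08 
shift [ 0.283   0.0044 -0.1049] turn [  0.2 -26.4   0. ]
```

View pics/b3.png

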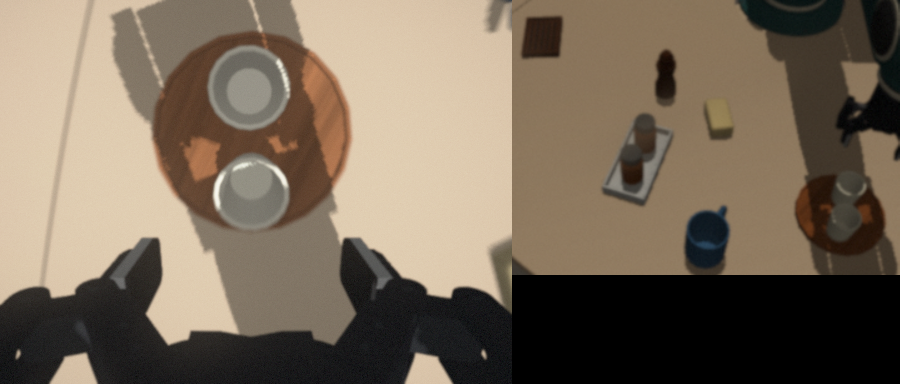

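Both cups stand in the round tray. Next, the soap.

Request:
drive_tool --pt "0.037 0 -0.014 0 -4 0 0.085" --pt "0.074 0 -0.027 0 -8 0 0.085" --pt "0.111 0 -0.041 0 -12 0 0.085" --pt "0.148 0 -0.055 0 -16 0 0.085" --pt "0.185 0 -0.068 0 -20 0 0.085" --pt "0.222 0 -0.082 0 -24 0 0.085" --pt "0.255 0 -0.094 0 -26.4 0 0.085" --pt "0.275 0 -0.102 0 -26.4 0 0.085"

```text
time_s: 24.7
tcp_pos: [0.4542, 0.08, 0.1541]
ee_rot: [-90.0, -0.0, -45.6]
contact_force: [0.1, 0.7, -0.4]
finger_gap: 0.0847
```

Request:
drive_tool --pt "0.007 0 0 0 0 0 0.085" --pt "0.007 0 0 0 0 0 0.085" --pt "0.007 0 0 0 0 0 0.085"

```text
time_s: 24.95
tcp_pos: [0.4597, 0.078, 0.154]
ee_rot: [-90.0, 0.0, -45.7]
contact_force: [-0.5, 0.1, -0.6]
finger_gap: 0.0847
```

```bash
python3 go.py 0.4535 0.0737 0.007 -45.7
python3 - <<'E'
from h import *
from rig import snapshot
s=snapshot("wrist"); np.save("pics/w4.npy",s,allow_pickle=True); a=cv2.cvtColor(s["pixels"],cv2.COLOR_RGB2BGR)
for k,p in(("soap",[.4535,.0737,np.radians(44.3)]),("mill",[.4522,-.0716,0])): cv2.polylines(a,[np.int32(hull(s,k,p))],True,(0,255,0),1)
cv2.imwrite("pics/w4.png",a)
E
```

```text
t 24.95 pos [0.4597 0.078  0.154 ] yaw [-90.    0.  -45.7] F [-0.5  0.1 -0.6] gap 0.0847 
shift [-0.0012  0.147  -0.0074] turn [-0. -0. -0.]
```

View pics/w4.png

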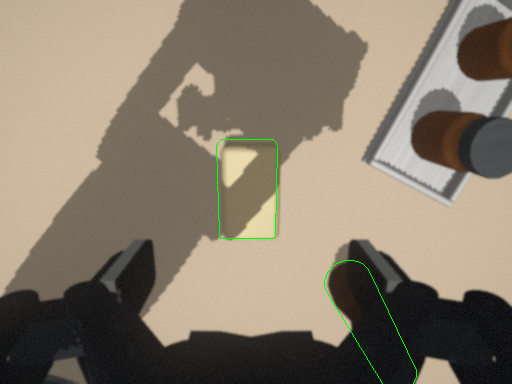

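Request:
drive_tool --pt "-0.001 0.04 -0.007 0 0 0 0.085" --pt "-0.001 0.08 -0.007 0 0 0 0.085" --pt "-0.001 0.115 -0.007 0 0 0 0.085" --pt "-0.001 0.135 -0.007 0 0 0 0.085" --pt "-0.001 0.143 -0.007 0 0 0 0.085" --pt "-0.001 0.146 -0.007 0 0 0 0.085" --pt "-0.001 0.146 -0.007 0 0 0 0.085"

```text
time_s: 25.58
tcp_pos: [0.454, 0.0742, 0.0085]
ee_rot: [-90.0, 0.0, -45.6]
contact_force: [0.5, 1.1, -0.3]
finger_gap: 0.085
```

Request:
drive_tool --pt "0 0 0 0 0 0 0.07" --pt "0 0 0 0 0 0 0.06" --pt "0 0 0 0 0 0 0.05" --pt "0 0 0 0 0 0 0.035" --pt "0 0 0 0 0 0 0.035" --pt "0 0 0 0 0 0 0.035" --pt "0 0 0 0 0 0 0.035" --pt "0 0 0 0 0 0 0.035"

```text
time_s: 26.25
tcp_pos: [0.4546, 0.0737, 0.0096]
ee_rot: [-89.9, -0.1, -45.7]
contact_force: [-2.4, 1.8, 8.7]
finger_gap: 0.049
```

Request:
drive_tool --pt "0 -0.01 0 0 0 0 0.035" --pt "0 -0.03 0 0 0 0 0.035" --pt "0 -0.06 0 0 0 0 0.035" --pt "0 -0.095 0 0 0 0 0.035" --pt "0 -0.13 0 0 0 0 0.035" --pt "0 -0.16 0 0 0 0 0.035" --pt "0 -0.175 0 0 0 0 0.035" --pt "0 -0.175 0 0 0 0 0.035"

```text
time_s: 26.92
tcp_pos: [0.4549, 0.0736, 0.188]
ee_rot: [-89.7, -0.2, -45.7]
contact_force: [-0.1, -0.0, -1.2]
finger_gap: 0.0488
```

```bash
python3 go.py 0.496 -0.4151 0.18 -49;  python3 snap.py b4 wrist side
```

```text
t 26.9167 pos [0.4549 0.0736 0.188 ] yaw [-89.7  -0.2 -45.7] F [-0.1 -0.  -1.2] gap 0.0488 
shift [ 0.3785  0.008  -0.3119] turn [-0.3  3.3  0.2]
```

View pics/b4.png

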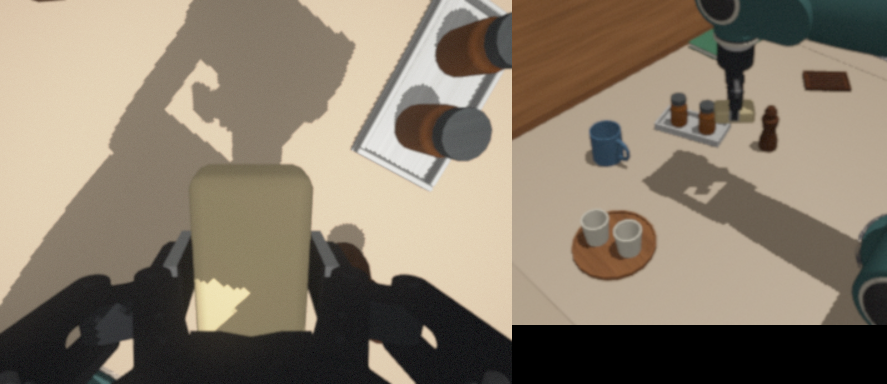

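Run:
```python
from h import *
S0=np.load("pics/S0.npy",allow_pickle=True).item()["scene"]; s=np.load("pics/b4_side.npy",allow_pickle=True).item()
bgr=lambda s:cv2.cvtColor(s["pixels"],cv2.COLOR_RGB2BGR)
a=bgr(s); m1=grab(bgr(S0),[155,89,194,128]); m2=grab(a,[328,152,378,177])
for obs in([(S0,m1),(s,m2)],[(s,m2)]):
    p,r=fit(obs,"soap_dish",[.496,-.415],True); print(p[:2].round(4),np.degrees(p[2]).round(1),r.round(1))
```

```text
[ 0.4959 -0.4157] -139.0 [-0.1 -0.1 -0.  -0.   0.1 -0.1  0.2 -0.1 -0.1 -0.1]
[ 0.4965 -0.417 ] 39.8 [ 0.   0.  -0.1 -0.1 -0.1]
```

Request:
drive_tool --pt "0.015 0 -0.012 0 0.5 0 0.035" --pt "0.04 0 -0.033 0 1 0 0.035" --pt "0.07 0 -0.058 0 1.5 0 0.035" --pt "0.1 0 -0.082 0 2 0 0.035" --pt "0.13 0 -0.107 0 2.5 0 0.035" --pt "0.16 0 -0.132 0 3 0 0.035" --pt "0.19 0 -0.157 0 3.3 0 0.035" --pt "0.22 0 -0.181 0 3.3 0 0.035"

```text
time_s: 27.68
tcp_pos: [0.4769, -0.2122, 0.1814]
ee_rot: [-90.0, 0.1, -49.0]
contact_force: [1.2, 1.2, -1.2]
finger_gap: 0.0492
```

```bash
python3 go.py 0.496 -0.4151 0.18 -49
```

```text
t 27.6833 pos [ 0.4769 -0.2122  0.1814] yaw [-90.    0.1 -49. ] F [ 1.2  1.2 -1.2] gap 0.0492 
shift [ 0.1657  0.0012 -0.1186] turn [ 0.  -0.  -0.1]
```

Request:
drive_tool --pt "0.03 0 -0.022 0 0 0 0.035" --pt "0.06 0 -0.043 0 0 0 0.035" --pt "0.09 0 -0.065 0 0 0 0.035" --pt "0.12 0 -0.086 0 0 0 0.035" --pt "0.145 0 -0.104 0 0 0 0.035" --pt "0.16 0 -0.115 0 0 0 0.035" --pt "0.165 0 -0.118 0 0 0 0.035" --pt "0.165 0 -0.118 0 0 0 0.035"

```text
time_s: 28.35
tcp_pos: [0.4965, -0.4129, 0.181]
ee_rot: [-90.0, 0.2, -49.1]
contact_force: [-0.0, 0.2, -1.3]
finger_gap: 0.0489
```

Request:
drive_tool --pt "0 0 0 0 0 0 0.035" --pt "0 0 0 0 0 0 0.035"

```text
time_s: 28.52
tcp_pos: [0.4971, -0.4111, 0.1826]
ee_rot: [-90.0, 0.1, -48.9]
contact_force: [0.4, -0.4, -0.7]
finger_gap: 0.0485
```

```bash
python3 go.py 0.496 -0.4155 0.022 -49;  python3 snap.py b5 wrist side
```

```text
t 28.5167 pos [ 0.4971 -0.4111  0.1826] yaw [-90.    0.1 -48.9] F [ 0.4 -0.4 -0.7] gap 0.0485 
shift [ 0.0028  0.1606 -0.0037] turn [-0.   0.1 -0.1]
```

View pics/b5.png

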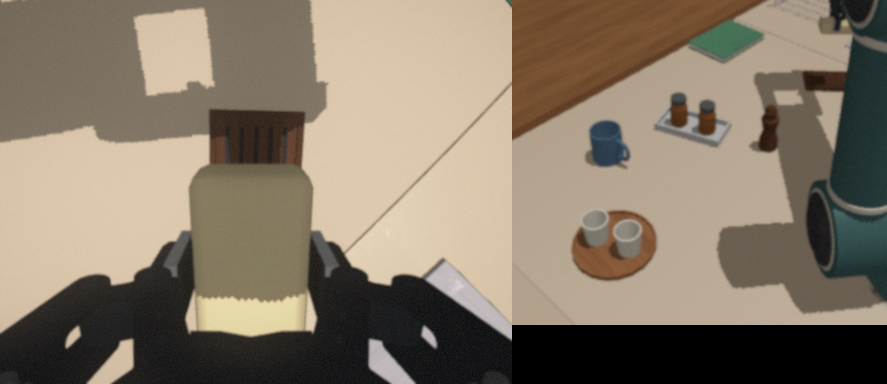

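Request:
drive_tool --pt "0.002 0.03 -0.003 0 0 0 0.035" --pt "0.002 0.06 -0.003 0 0 0 0.035" --pt "0.002 0.09 -0.003 0 0 0 0.035" --pt "0.002 0.118 -0.003 0 0 0 0.035" --pt "0.002 0.14 -0.003 0 0 0 0.035" --pt "0.002 0.152 -0.003 0 0 0 0.035" --pt "0.002 0.158 -0.003 0 0 0 0.035" --pt "0.002 0.16 -0.003 0 0 0 0.035"

```text
time_s: 29.28
tcp_pos: [0.4963, -0.4154, 0.0229]
ee_rot: [-90.0, 0.0, -49.0]
contact_force: [-0.1, -0.8, -1.5]
finger_gap: 0.0491
```

Request:
drive_tool --pt "0 0.001 0 0 0 0 0.035" --pt "0 0.002 0 0 0 0 0.035" --pt "0 0.003 0 0 0 0 0.035" --pt "0 0.003 0 0 0 0 0.035"

```text
time_s: 29.62
tcp_pos: [0.4965, -0.416, 0.0209]
ee_rot: [-90.0, -0.1, -49.0]
contact_force: [0.1, 0.3, -1.5]
finger_gap: 0.0487
```

```bash
python3 go.py 0.496 -0.4155 0.018 -49;  python3 snap.py b6 scene
```

```text
t 29.6167 pos [ 0.4965 -0.416   0.0209] yaw [-90.   -0.1 -49. ] F [ 0.1  0.3 -1.5] gap 0.0487 
shift [-0.0007  0.0029 -0.0001] turn [-0.   0.   0.1]
```

Run:
```python
import numpy as np,cv2
s=np.load("pics/b6_scene.npy",allow_pickle=True).item()
cv2.imwrite("pics/b6c.png",cv2.resize(s["pixels"][50:170,110:290,::-1],None,fx=4,fy=4,interpolation=2))
```

```text
(no output)
```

View pics/b6c.png

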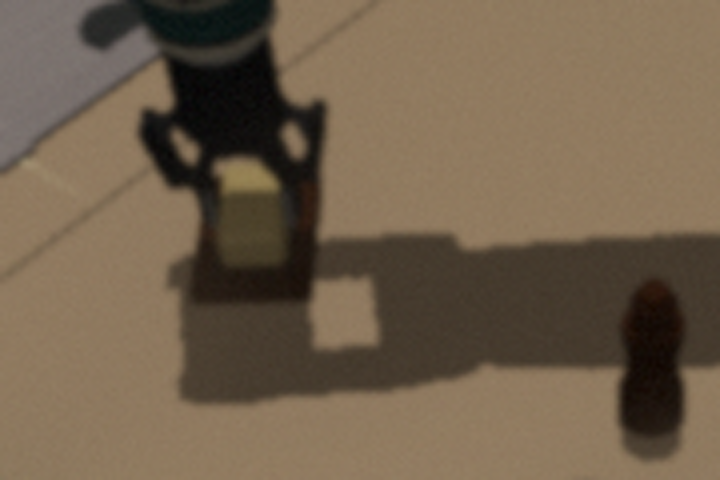

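The soap is inside the dish outline. Ease it down.

Request:
drive_tool --pt "0 0.001 0 0 0 0 0.035" --pt "0 0.002 0 0 0 0 0.035" --pt "0 0.003 0 0 0 0 0.035" --pt "0 0.0035 0 0 0 0 0.035" --pt "0 0.0035 0 0 0 0 0.035"

```text
time_s: 30.08
tcp_pos: [0.4963, -0.4159, 0.0176]
ee_rot: [-90.0, -0.0, -49.0]
contact_force: [-4.3, 3.2, 10.2]
finger_gap: 0.0489
```

Request:
drive_tool --pt "0 0 0 0 0 0 0.055" --pt "0 0 0 0 0 0 0.06" --pt "0 0 0 0 0 0 0.065" --pt "0 0 0 0 0 0 0.068" --pt "0 -0.02 0 0 0 0 0.068" --pt "0 -0.05 0 0 0 0 0.068" --pt "0 -0.085 0 0 0 0 0.068" --pt "0 -0.13 0 0 0 0 0.068"

```text
time_s: 30.75
tcp_pos: [0.4955, -0.4151, 0.1429]
ee_rot: [-90.0, 0.2, -49.0]
contact_force: [1.2, -0.7, -0.1]
finger_gap: 0.0683
```

```bash
python3 go.py 0.496 -0.4155 0.25 -49;  python3 snap.py b7 wrist scene
```

```text
t 30.75 pos [ 0.4955 -0.4151  0.1429] yaw [-90.    0.2 -49. ] F [ 1.2 -0.7 -0.1] gap 0.0683 
shift [ 3.000e-04 -1.071e-01  1.000e-04] turn [ 0.   0.  -0.2]
```

View pics/b7.png

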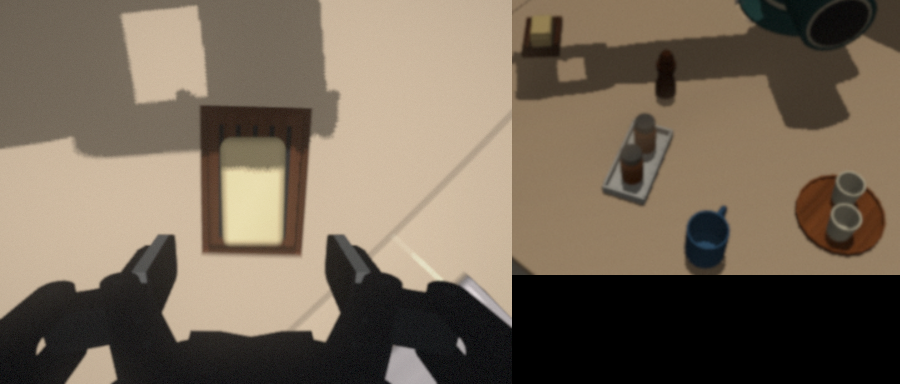

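Run:
```python
from h import *
from rig import snapshot
s=snapshot("wrist"); sc=snapshot("scene"); sd=snapshot("side"); bgr=lambda s:cv2.cvtColor(s["pixels"],cv2.COLOR_RGB2BGR)
m=grab(bgr(s),[212,130,296,251]); p,r=fit([(s,m)],"soap",[.4955,-.4155],True,.008); print("soap",p[:2].round(4),np.degrees(p[2]).round(1),r.round(1))
d=np.array(p[:2])-[.4959,-.4157]; a=np.radians(41); print("in dish",d@[np.cos(a),np.sin(a)],d@[-np.sin(a),np.cos(a)])
L=[("jar",.6795,.0136,.006),("jar",.6038,-.012,.006),("cup",.538,.3985,.006),("cup",.467,.3755,.006),("mill",.4522,-.0716,0),("mug",.7191,.2206,0),("soap",p[0],p[1],.008,p[2])]
out=[]
for v in(sc,sd):
    A=cv2.resize(bgr(v),None,fx=2,fy=2,interpolation=2)
    for k,x,y,z,*t in L: cv2.polylines(A,[np.int32(hull(v,k,[x,y,t[0] if t else 0],z)*2+.5)],True,(0,255,0),1)
    out.append(A)
cv2.imwrite("pics/f_sc.png",out[0][160:640,250:930]); cv2.imwrite("pics/f_sd.png",out[1][240:720,200:860])
```

```text
soap [ 0.4957 -0.4186] -139.0 [0.  0.  0.2 0.  0.4]
in dish -0.0020495238606681636 -0.0020500925325182334
```

View pics/f_sc.png

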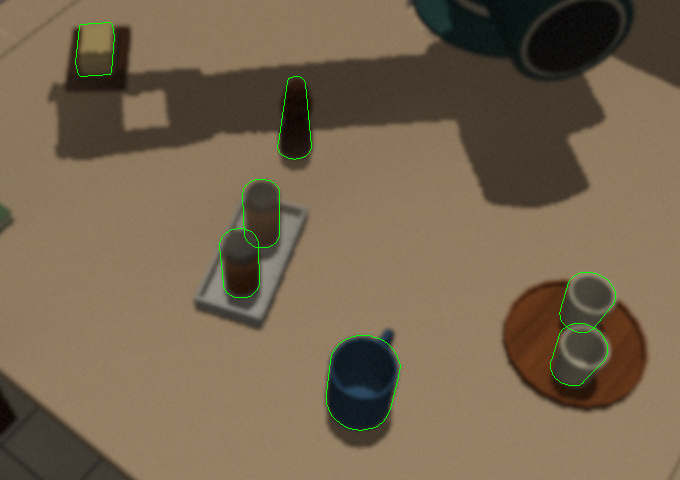

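View pics/f_sd.png

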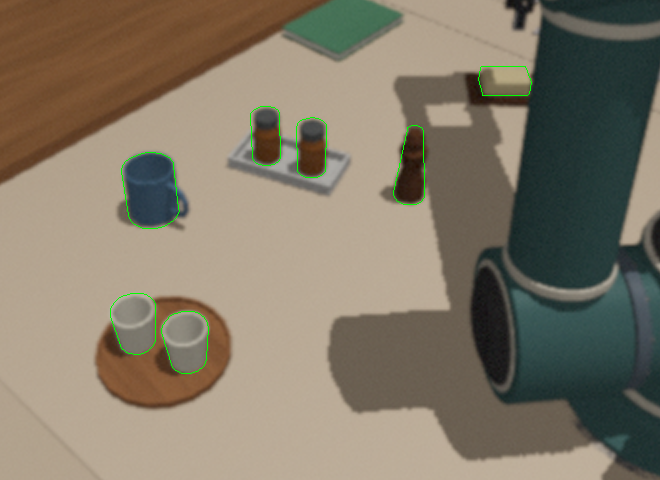

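Run:
```python
from rig import manip
print(manip.finish_job()); o=manip.get_obs(); print(o['time_s'],o['contact_force'])
```

```text
the job is handed in; nothing more can be done
None
the job is handed in; nothing more can be done
```

I moved all five things and handed the job in at about 31 s. The finish call reports no verdict, so whether it passed is not confirmed.

- **Jars:** both stand upright in the oblong tray, about 40 mm either side of its centre along its length.
- **Cups:** both stand upright side by side in the round tray, about 37 mm from its centre.
- **Soap:** it lies flat and lengthwise in the dish, about 2 mm off centre in each direction and within about 1° of the dish's length.
- **Mill and mug:** both still matched their starting outlines in the last pictures.

Each item was eased down until a light contact showed (about 4 to 10 N) before the gripper opened. The gripper was open and clear of everything at the end.

In the last scene and side pictures, the predicted outlines of the jars, cups, mill and mug matched what was there. The soap was measured from the wrist picture.

One early measurement failed: the first fit of the two cups was off by several millimetres because of shadows. I redid it, and the wrist camera confirmed both positions before I gripped them. No final check failed or disagreed.

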